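# Unclip a battery pack from its charging dock

## Robot

A 6-joint arm with a two-finger parallel gripper is mounted at the origin on a cart in front of the work surface, level with it; the furniture and walls round the work are solid. World frame = base frame: x ahead of the robot, y to its left, z up, the work surface at z = 0. Lengths are in m, angles in rad, forces in N, time in s.
With the tool pointing down it reaches from about 0.425 to 0.95 m from the base axis. Payload 3.5 kg.
Tool frame: the origin (TCP) lies on the centre line of the jaws, within the pads' length; the fingertips stand 14 mm ahead of it and the grasp point (between the pads) lies 5 mm behind it (ctrl.finger_overhang is the distance from the TCP to the fingertips, in m); z points along the fingers, y is the line along which they close (so a half turn about z gives the same grasp; the last joint's range is limited). The gripper opens to 85 mm and grips with 20 to 120 N. Pads are 22 mm wide; open, the fingers measure 114 mm over their backs; the gripper's body (76 mm by 85 mm) begins 54 mm behind the grasp point. The pads swing forward as they close: fully open they stand 13 mm farther back than shut.
Start: joints at [-1.274, 0.286, 1.577, -0, 1.279, -0.15], TCP at [0.292, -0.609, 0.219] pointing down, gripper open.
Joint ranges: [-2.77, 2.77], [-0.9, 2.22], [0.21, 2.48], [-1.53, 4.67], [0.24, 2.81], [-2.84, 2.84]. Speed limits (rad/s): [2.79, 2.79, 3.14, 3.14, 3.14, 3.14].

## Interface

Orientations are given as a unit quaternion [x, y, z, w].
In Python, from plant import ctrl gives the robot as it stands.
- The arm moves only by the tool send_rows, never from a script. Its argument "moves" is text: rows parted by semicolons, each of 7 numbers parted by spaces: the turn, a rotation vector about the tool's x, y, z in units of 360 degrees (1.0 is 360 degrees), then the shift along the tool's x, y, z in units of 20 cm (1.0 is 20 cm), then the gripper's target within -1 to 1 (fully open at 1, half-way at 0, shut at -1). A call has 1 to 12 rows; each row is the pose to reach, as a shift and turn from the pose commanded when the call began, along the tool's axes at that moment, turning the shorter way round; what a row does not reach only later rows make up. A row lasts 1/8 s, in which the tool goes at most 62.5 mm and 10.7 degrees, less where a joint would pass 70% of its speed; a pose out of reach is approached as far as the arm can. A call with a number of a shift or a turn outside -1 to 1 is refused whole. A call with a gripper value outside its range is refused whole. The fingers move at their own pace and stop on an object; "newtons" is the grip in N (left out, the last holds). Time passes only in rows, so rows that repeat a pose let the fingers close. It gives the time, the measured TCP pose, the force, the opening and the grip force at its end, in the units of the state.
- ctrl.get_state(): the state, without advancing time (a new reading comes with each control period).
- ctrl.read_camera(name): name is "side" or "top"; returns a dict with "image" (400x640x3 uint8, red, green, blue), "fovy" (degrees; the focal length in pixels is half the picture's height over the tangent of half this angle, whatever the lens; pixels are square), "cx", "cy" (the principal point, pixels), "extrinsics" (4x4, takes a point from camera to world coordinates). Camera axes: x right, y up, looking along -z (the intrinsics and any distortion apply to the point x, -y, -z); pixel columns grow to the right and rows downward; lengths in m; the calibration is good to about 2 mm. A picture is of the moment at which its call begins. There is no depth.
- ctrl.sign_off(): hands the job in; it is judged then, once.
The state is a dict: "time": time; "qpos": joint angles; "dq": joint speeds; "joint_efforts": joint torques, N m; "eef_pos": TCP position; "tcp_rot": TCP orientation; "contact_force": force on the tool from outside, world axes, zero at the start; "wrist_torque": the same for the moment, N m; "opening": opening from 0.0 (shut) to 1.0 (fully open); "finger_force": force on a finger pad.
Only numpy, scipy, OpenCV 4.12 (cv2) and the standard library are available. Lean on these libraries where they do the work, as an engineer would, in place of code of your own. Each camera call takes 0.05 s, during which the arm holds its last target. There are 200 camera calls.

## Task

The battery pack is clipped into its charging dock. Hold the release button on top of the pack down and, with it held, draw the pack straight out along the dock's tongue until its nose is clear of the socket, without leaning hard on the dock or tearing at the clip. Then lay the pack gently in the empty metal tray, flat and button side up, let go of it, and leave the padlock, the hex keys and everything else on the bench where it is.

Things in the scene. Friction and masses are not known exactly. Their poses are not given: they have to be found in the camera images.
- dock: charging dock, fixed: black housing 62 deep x 76 wide x 58 high, with a grey tongue 40 wide x 6 thick running out of its mouth along the bench for 112 mm. Origin on the bench under the middle of the mouth; +x points into the socket (the pack is drawn out along -x), y across, z up. With the pack in it, over 30 N between the two (press, pull and weight together) breaks it.
- mouth (a point): middle of the dock's socket mouth, 23.5 mm above the bench, axes as the dock's. The mouth is 53.6 wide and 35 high, from the tongue's top (6 mm over the bench) to the underside of a lip 8 mm thick along x; the socket is 41.5 deep.
- pack_centre (a point): centre of the loose battery pack, a black box 100 x 52 x 34 high, about 0.35 kg, with a grey button and clip on top. x along its length to the nose, y across, z up. Clipped in, it lies on the tongue, its centre at (-9.5, 0, 23) mm in the dock's frame: 40 mm inside the socket, 60 mm standing out, under 1 mm of play at each side. It slides on plain friction; its sides are free for a grasp.
- button_place (a point): point of the pack's top face under the middle of the release button: 22 mm from the pack's centre away from the nose, 17 above it. The button is a grey pad 30 x 30 whose flat top stands 12 mm above this point, give or take 4: it differs from pack to pack and must be felt for. Its edge away from the nose has a ridge 5 thick, 4 higher, for a fingertip on the pad to pull at; 25 mm of flat top remain.
- clip_place (a point): point of the pack's top face at the clip, a grey tooth 6.5 mm high behind the dock's lip, 22 mm from the pack's centre towards the nose. Button and tooth go straight down together against a spring: 4 N starts them, after 5.5 mm (8 N) the tooth is clear of the lip, at 7 mm (9 N) they stop hard. The button must stay down for the first 20 mm of the pull or the tooth catches or rubs.
- tray: empty open metal tray, fixed, 156 (its x) x 126 (its y) x 26 mm high, walls and floor 3 mm thick. Origin at the centre of its underside, z up.
- padlock: brass padlock, 19 x 42 x 66 mm, loose bystander; origin under its centre
- allen_set: hex keys in a holder, 84 x 22 x 24 mm, loose bystander; origin under its centre

How it is judged:
On the way:
1. the pack is drawn along the tongue, under the fingers, until its nose is clear of the socket (x of pack_centre in the frame of dock below -0.052 m and z of pack_centre in the frame of dock below 0.035 m and contact force between the fingers and pack above 1 N), for 0.05 s.
At the end, for the whole second after the job is handed in: the pack lies flat on the tray's floor inside its walls (within 0.1 rad of level, its centre 15 to 24 mm over the tray's underside), button side up, released and at rest (x of pack_centre in the frame of tray between -0.06 and 0.06 m and y of pack_centre in the frame of tray between -0.05 and 0.05 m and z of pack_centre in the frame of tray between 0.015 and 0.024 m and angle between pack_centre's own z axis and vertical below 0.1 rad and linear speed of pack below 0.02 m/s); the robot touches nothing.
It fails at once if while the pack's nose is in the socket, pack and dock are loaded with more than 30 N against each other (x of pack_centre in the frame of dock between -0.05 and 0 m and contact force between pack and dock above 30 N).
It fails at once if the pack is dropped or thrown into the tray (faster than 0.4 m/s within 30 mm of its floor) (horizontal distance between pack_centre and tray below 0.08 m and z of pack_centre in the frame of tray below 0.05 m and linear speed of pack above 0.4 m/s).
It fails at once if a bystander is moved more than 30 mm (distance of any of padlock, allen_set from where it was at the start of the episode above 0.03 m).
It also fails if it takes over 72 s, if anything falls off the work surface, if the arm or the gripper's body presses on something with over 40 N, if the wrist force passes 120 N, or if a joint passes its speed limit or range.

## Working session

There is one attempt and no reset: what is moved stays moved. The work goes in short steps, Python scripts to look and compute and a tool call to move; the robot and the scene stay as the last step left them, time stands still between calls to the robot, and variables do not carry over. Pictures are saved under pics/ and viewed, at most 10 in all, crops included, and the job is handed in when it is done.

Besides the shell and the picture viewer there is one more tool, called after ">>>" as a command line: name --argument value ..., lists and objects as JSON in quotes. send_rows: Moves the arm, as the interface text tells. Its arguments: {"type":"object","properties":{"moves":{"type":"string"},"newtons":{"type":"number"}},"required":["moves"]}

```bash
ls; mkdir -p pics
python3 - <<'E'
from plant import ctrl
import cv2
s=ctrl.get_state();print(s)
for n in("side","top"):
    c=ctrl.read_camera(n);cv2.imwrite(f"pics/{n}0.png",c["image"][:,:,::-1]);print(n,c["fovy"],c["cx"],c["cy"],c["extrinsics"],[k for k in c])
print(ctrl.finger_overhang)
E
```

```text
pics
{'time': 0.0, 'qpos': array([-1.27398977e+00,  2.87166362e-01,  1.57817540e+00, -1.38109225e-05,
        1.27858025e+00, -1.49998650e-01]), 'dq': array([ 0.00139674, -0.00076593,  0.00162647,  0.00026518, -0.00040573,
        0.0014576 ]), 'joint_efforts': array([-1.72422297e-03, -4.05983770e+01, -2.92626357e+01, -1.81188057e-04,
        5.79294894e-03,  3.25513248e-06]), 'eef_pos': array([ 0.29148152, -0.60806693,  0.2175476 ]), 'tcp_rot': array([ 9.75148149e-01,  2.21550743e-01, -9.20081359e-05, -1.16106121e-03]), 'contact_force': array([-0.1471043 ,  0.30960687,  0.10104278]), 'wrist_torque': array([ 0.01860653,  0.00630479, -0.03693287]), 'finger_force': 0.0, 'opening': 0.9971688820635686}
side 54.24486986380248 320.57003577410666 200.42567835318772 [[ 0.99412134  0.04357308 -0.09911682  0.45336033]
 [-0.10825078  0.41798597 -0.90198088 -0.83717893]
 [ 0.00212735  0.90740791  0.42024559  0.47408747]
 [ 0.          0.          0.          1.        ]] ['image', 'fovy', 'cx', 'cy', 'extrinsics']
top 55.73912430396547 321.49487962651165 201.3327900017683 [[ 0.02382204  0.99453945 -0.10160603  0.44904078]
 [-0.99957146  0.02542475  0.01450784  0.03418786]
 [ 0.01701193  0.10121688  0.99471892  0.93375068]
 [ 0.          0.          0.          1.        ]] ['image', 'fovy', 'cx', 'cy', 'extrinsics']
0.014
```

View pics/top0.png

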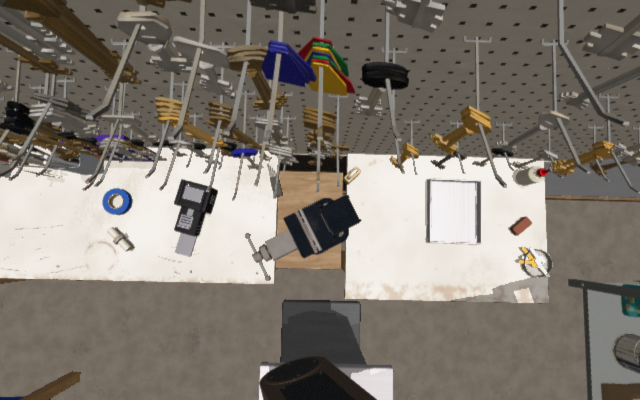

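View pics/side0.png

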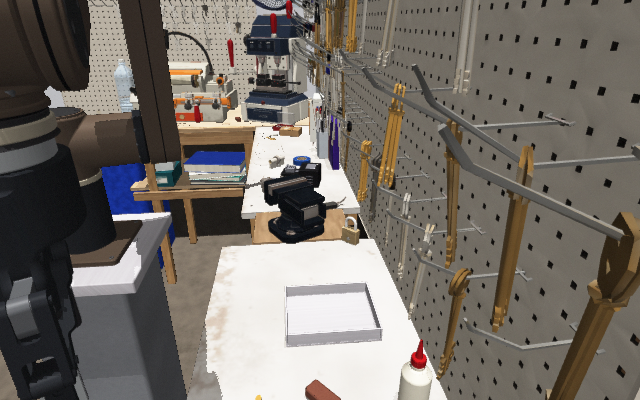

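The top view shows the dock and pack near (195,215), with the tongue pointing toward the robot at (185,245). The tray is at (453,211), the padlock at (352,174) and a tall vise at (320,228) between them. Next I'll zoom in on the dock.

```bash
cat > h.py <<'E'
import numpy as np, cv2
from plant import ctrl
def ray(c,u,v):
    f=200/np.tan(np.radians(c["fovy"]/2)); E=c["extrinsics"]
    d=E[:3,:3]@np.array([(u-c["cx"])/f,-(v-c["cy"])/f,-1]); return E[:3,3],d
def onplane(c,u,v,z):
    o,d=ray(c,u,v); return o+d*(z-o[2])/d[2]
def proj(c,p):
    f=200/np.tan(np.radians(c["fovy"]/2)); E=c["extrinsics"]
    q=E[:3,:3].T@(np.asarray(p)-E[:3,3]); return c["cx"]-f*q[0]/q[2],c["cy"]+f*q[1]/q[2]
E
python3 - <<'E'
from h import *
c=ctrl.read_camera("top");im=c["image"][:,:,::-1]
a=cv2.resize(im[165:265,150:240],None,fx=6,fy=6,interpolation=cv2.INTER_CUBIC)
cv2.imwrite("pics/dock.png",a)
for n,(u,v,z) in dict(tl=(427,180,.026),tr=(480,180,.026),bl=(427,243,.026),br=(480,243,.026),tongue_end=(185,253,.006),vise=(320,228,.1),padlock=(352,174,.03),thing=(120,238,.01)).items(): print(n,onplane(c,u,v,z).round(3))
E
```

```text
tl [ 0.601 -0.235  0.026]
tr [ 0.604 -0.365  0.026]
bl [ 0.448 -0.234  0.026]
br [ 0.451 -0.362  0.026]
tongue_end [0.41  0.348 0.006]
vise [0.475 0.024 0.1  ]
padlock [ 0.61  -0.051  0.03 ]
thing [0.442 0.504 0.01 ]
```

View pics/dock.png

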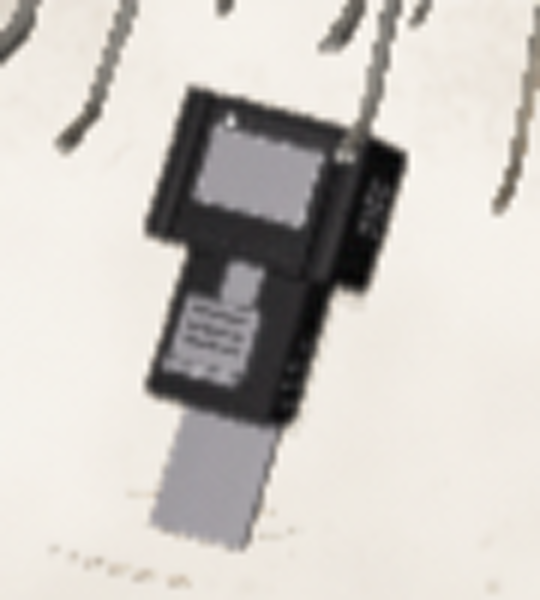

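The crop shows the dock housing top with its label, the clip and the button pad (corners near (188,297), (262,308), (240,385) and (163,368) in the crop), and the tongue end at (152,522)–(247,549). Now I'll measure these from colour masks.

```bash
cat > m.py <<'E'
from h import *
c=ctrl.read_camera("top");im=c["image"];g=im.mean(2)
m=((g>100)&(g<190)).astype(np.uint8); m[:,:150]=0;m[:,240:]=0;m[:165]=0;m[265:]=0
n,l,st,ce=cv2.connectedComponentsWithStats(m,connectivity=4)
for i in range(1,n):
    if st[i,4]<25: continue
    v,u=np.where(l==i)
    for z in (.006,.052,.058):
        P=np.array([onplane(c,a,b,z)[:2] for a,b in zip(u,v)]).astype(np.float32)*1000
        r=cv2.minAreaRect(P); print(st[i],z,np.round(P.mean(0),1),np.round(r[0],1),np.round(r[1],1),round(r[2],1))
E
python3 m.py
python3 - <<'E'
from h import *
c=ctrl.read_camera("top")
C=lambda U,V,z:onplane(c,(U+.5)/6-.5+150,(V+.5)/6-.5+165,z)
L=dict(te_l=(152,522,.006),te_r=(247,549,.006),t_l=(185,410,.006),t_r=(282,428,.006),pk_rl=(147,386,.04),pk_rr=(275,422,.04),pk_fl=(190,250,.04),
 b1=(188,297,.052),b2=(262,308,.052),b3=(240,385,.052),b4=(163,368,.052),dk_fl=(147,232,.058),dk_bl=(192,88,.058),dk_br=(365,135,.058),dk_fr=(325,285,.058))
for k,v in L.items(): print(k,(C(*v)[:2]*1000).round(1))
s=ctrl.read_camera("side")
def tri(a,b):
    o1,d1=ray(c,*a);o2,d2=ray(s,*b);t=np.linalg.lstsq(np.c_[d1,-d2],o2-o1,rcond=None)[0]
    p,q=o1+d1*t[0],o2+d2*t[1];return p.round(3),q.round(3)
print("vise",tri((308,205),(285,182)),tri((350,212),(313,208)))
for h in(.1,.2,.3,.4,.5): print(h,[onplane(c,u,v,h)[:2].round(3) for u,v in((207,190),(235,198),(318,190),(161,188),(504,185))])
a=cv2.resize(s["image"][150:260,235:375,::-1],None,fx=5,fy=5,interpolation=cv2.INTER_CUBIC);cv2.imwrite("pics/v.png",a)
E
```

```text
[150 165   7   8  25] 0.006 [616.1 438.8] [614.5 438.3] [ 9.5 22.1] 63.0
[150 165   7   8  25] 0.052 [607.8 418.8] [606.3 418.3] [ 9. 21.] 63.0
[150 165   7   8  25] 0.058 [606.7 416.1] [605.3 415.7] [ 8.9 20.8] 63.0
[164 165   9  20  59] 0.006 [602.3 400.6] [601.4 400.6] [ 7.1 49.2] 75.4
[164 165   9  20  59] 0.052 [594.7 382.4] [593.8 382.4] [ 6.7 46.7] 75.4
[164 165   9  20  59] 0.058 [593.7 380. ] [592.8 380.1] [ 6.7 46.4] 75.4
[206 165  11  27  81] 0.006 [596.1 292.9] [594.4 293.1] [10.4 68.7] 75.7
[206 165  11  27  81] 0.052 [588.9 280. ] [587.2 280.3] [ 9.9 65.3] 75.7
[206 165  11  27  81] 0.058 [587.9 278.4] [586.3 278.6] [ 9.9 64.9] 75.7
[234 166   6  32  66] 0.006 [585.2 230.2] [587.8 229.7] [ 6.  77.7] 82.5
[234 166   6  32  66] 0.052 [578.5 220.5] [580.9 220. ] [ 5.7 73.9] 82.5
[234 166   6  32  66] 0.058 [577.6 219.2] [580.  218.7] [ 5.6 73.4] 82.5
[182 185  22  18 253] 0.006 [554.5 337.7] [555.5 337.2] [46.4 34.6] 76.2
[182 185  22  18 253] 0.052 [549.2 322.6] [550.2 322.2] [44.1 32.9] 76.2
[182 185  22  18 253] 0.058 [548.5 320.7] [549.5 320.3] [43.8 32.7] 76.2
[177 20
[... 755 characters left out ...]
[0.463, 0.05 , 0.115])) (array([ 0.513, -0.043,  0.085]), array([ 0.523, -0.043,  0.086]))
0.1 [array([0.553, 0.276]), array([0.537, 0.213]), array([0.559, 0.03 ]), array([0.555, 0.377]), array([ 0.582, -0.387])]
0.2 [array([0.54 , 0.247]), array([0.526, 0.192]), array([0.546, 0.031]), array([0.542, 0.336]), array([ 0.566, -0.336])]
0.3 [array([0.528, 0.218]), array([0.516, 0.17 ]), array([0.533, 0.031]), array([0.529, 0.295]), array([ 0.55 , -0.286])]
0.4 [array([0.516, 0.189]), array([0.505, 0.149]), array([0.52 , 0.032]), array([0.517, 0.254]), array([ 0.534, -0.235])]
0.5 [array([0.503, 0.16 ]), array([0.495, 0.127]), array([0.506, 0.032]), array([0.504, 0.213]), array([ 0.518, -0.185])]
```

View pics/v.png

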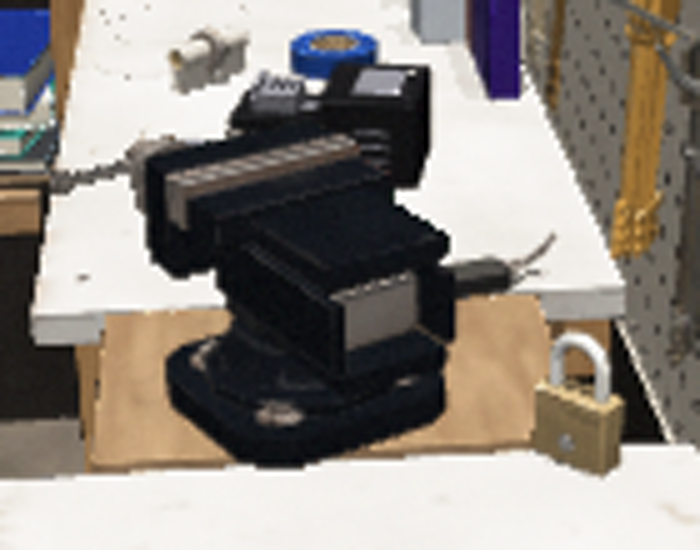

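The side crop shows the vise between the two benches, with its top about 0.12 m up, the padlock beside it, and the dock behind. Before crossing I need to know how high the wall hooks hang and how far they stick out.

Run:
```python
from h import *
c=ctrl.read_camera("top");s=ctrl.read_camera("side")
print("bench back", onplane(c,400,155,0).round(3), onplane(c,240,155,0).round(3))
def atx(u,v,x):
    o,d=ray(c,u,v);return (o+d*(x-o[0])/d[0]).round(3)
for n,(u,v) in dict(h504=(478,38),h207=(240,40)).items(): print(n,[atx(u,v,x) for x in(.65,.68,.7,.75)])
for t in((504,185),(207,190),(235,198),(318,190),(401,165)):
    print(t,[tuple(np.round(proj(s,onplane(c,*t,h)))) for h in(.1,.15,.2,.25,.3,.4,.5)])
a=cv2.resize(s["image"][60:400,330:640,::-1],None,fx=1.7,fy=1.7);cv2.imwrite("pics/hk.png",a)
```

```text
bench back [ 0.667 -0.175  0.   ] [0.656 0.227 0.   ]
h504 [array([ 0.65 , -0.121,  0.583]), array([ 0.68 , -0.144,  0.531]), array([ 0.7  , -0.159,  0.496]), array([ 0.75 , -0.198,  0.409])]
h207 [array([0.65 , 0.116, 0.565]), array([0.68 , 0.128, 0.51 ]), array([0.7  , 0.136, 0.473]), array([0.75 , 0.157, 0.382])]
(504, 185) [(np.float64(373.0), np.float64(299.0)), (np.float64(366.0), np.float64(261.0)), (np.float64(359.0), np.float64(224.0)), (np.float64(352.0), np.float64(186.0)), (np.float64(345.0), np.float64(149.0)), (np.float64(330.0), np.float64(74.0)), (np.float64(316.0), np.float64(0.0))]
(207, 190) [(np.float64(313.0), np.float64(157.0)), (np.float64(311.0), np.float64(142.0)), (np.float64(309.0), np.float64(127.0)), (np.float64(307.0), np.float64(110.0)), (np.float64(305.0), np.float64(92.0)), (np.float64(301.0), np.float64(53.0)), (np.float64(295.0), np.float64(7.0))]
(235, 198) [(np.float64(309.0), np.float64(164.0)), (np.float64(308.0), np.float64(148.0)), (np.float64(306.0), np.float64(132.0)), (np.float64(304.0), np.float64(114.0)), (np.float64(302.0), np.float64(95.0)), (np.float64(297.0), np.float64(54.0)), (np.float64(292.0), np.float64(7.0))]
(318, 190) [(np.float64(325.0), np.float64(189.0)), (np.float64(322.0), np.float64(170.0)), (np.float64(320.0), np.float64(150.0)), (np.float64(317.0), np.float64(128.0)), (np.float64(314.0), np.float64(106.0)), (np.float64(307.0), np.float64(58.0)), (np.float64(300.0), np.float64(5.0))]
(401, 165) [(np.float64(366.0), np.float64(224.0)), (np.float64(361.0), np.float64(199.0)), (np.float64(356.0), np.float64(174.0)), (np.float64(350.0), np.float64(148.0)), (np.float64(345.0), np.float64(121.0)), (np.float64(333.0), np.float64(64.0)), (np.float64(321.0), np.float64(4.0))]
```

View pics/hk.png

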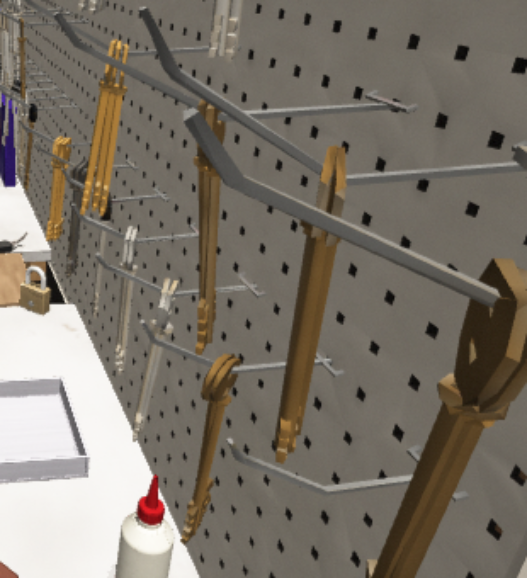

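The side view shows three long hooks up high, with tips near side pixels (362,69), (412,66) and (442,126), and lower short hooks close to the wall. I'll match those tips against the top view.

Run:
```python
from h import *
c=ctrl.read_camera("top");s=ctrl.read_camera("side")
for p in((362,69),(412,66),(442,126),(389,210),(414,249),(465,319),(377,100)):
    o,d=ray(s,*p);print(p,[((o+d*(y-o[1])/d[1])[[0,2]].round(2).tolist(),y,tuple(int(q) for q in proj(c,o+d*(y-o[1])/d[1]))) for y in(-.55,-.45,-.35,-.25,-.15,-.05,.1)])
```

```text
(362, 69) [([0.51, 0.44], -0.55, (754, 201)), ([0.54, 0.43], -0.45, (671, 184)), ([0.56, 0.42], -0.35, (592, 168)), ([0.58, 0.41], -0.25, (516, 153)), ([0.6, 0.4], -0.15, (444, 139)), ([0.62, 0.39], -0.05, (374, 125)), ([0.65, 0.37], 0.1, (275, 105))]
(412, 66) [([0.55, 0.44], -0.55, (753, 173)), ([0.58, 0.43], -0.45, (670, 148)), ([0.62, 0.42], -0.35, (591, 124)), ([0.65, 0.41], -0.25, (516, 101)), ([0.69, 0.4], -0.15, (444, 80)), ([0.72, 0.39], -0.05, (375, 59)), ([0.77, 0.38], 0.1, (277, 29))]
(442, 126) [([0.58, 0.4], -0.55, (716, 159)), ([0.62, 0.37], -0.45, (632, 133)), ([0.67, 0.35], -0.35, (556, 109)), ([0.71, 0.32], -0.25, (486, 88)), ([0.76, 0.3], -0.15, (423, 68)), ([0.8, 0.27], -0.05, (365, 50)), ([0.87, 0.23], 0.1, (286, 25))]
(389, 210) [([0.54, 0.33], -0.55, (672, 190)), ([0.57, 0.28], -0.45, (589, 175)), ([0.61, 0.23], -0.35, (517, 162)), ([0.64, 0.18], -0.25, (455, 151)), ([0.67, 0.13], -0.15, (401, 141)), ([0.7, 0.08], -0.05, (353, 132)), ([0.75, -0.0], 0.1, (292, 121))]
(414, 249) [([0.57, 0.29], -0.55, (650, 179)), ([0.61, 0.22], -0.45, (568, 162)), ([0.65, 0.16], -0.35, (499, 148)), ([0.69, 0.09], -0.25, (442, 136)), ([0.73, 0.03], -0.15, (392, 126)), ([0.77, -0.03], -0.05, (350, 118)), ([0.83, -0.13], 0.1, (295, 107))]
(465, 319) [([0.63, 0.2], -0.55, (610, 155)), ([0.69, 0.11], -0.45, (532, 136)), ([0.75, 0.01], -0.35, (470, 121)), ([0.82, -0.08], -0.25, (420, 109)), ([0.88, -0.18], -0.15, (379, 99)), ([0.94, -0.27], -0.05, (344, 91)), ([1.03, -0.41], 0.1, (301, 80))]
(377, 100) [([0.53, 0.42], -0.55, (735, 193)), ([0.55, 0.4], -0.45, (651, 176)), ([0.58, 0.38], -0.35, (573, 159)), ([0.6, 0.36], -0.25, (500, 144)), ([0.63, 0.35], -0.15, (432, 129)), ([0.65, 0.33], -0.05, (369, 116)), ([0.69, 0.3], 0.1, (280, 97))]
```

Transit stays at x ≤ 0.46 and z ≈ 0.22, above the vise and short of the hooks. Next is a small converter from world targets to move units.

```bash
cat >> h.py <<'E'
from scipy.spatial.transform import Rotation as R
u=np.array([np.cos(np.radians(-13.5)),np.sin(np.radians(-13.5)),0]); vv=np.array([-u[1],u[0],0]); mouth=np.array([.517,.3265,0])
def dockpt(x,y,z): return mouth+u*x+vv*y+[0,0,z]
def to(p,yaw=None):
    s=ctrl.get_state();r=R.from_quat(s["tcp_rot"]);d=r.inv().apply(np.asarray(p)-s["eef_pos"])/.2
    ax=r.apply([1,0,0]);y=np.degrees(np.arctan2(ax[1],ax[0]))
    print("pos",s["eef_pos"].round(4),"yaw",y.round(2),"shift",d.round(4),"turn z",None if yaw is None else round(-(yaw-y)/360,4),"F",s["contact_force"].round(1),"t",round(s["time"],2))
E
python3 - <<'E'
from h import *
to([.40,-.44,.22]);to([.44,-.27,.22],-13.5)
E
```

```text
pos [ 0.2917 -0.6087  0.2189] yaw 25.6 shift [ 0.8529 -0.5266 -0.0055] turn z None F [ 0.3 -0.4  0.2] t 0.5
pos [ 0.2917 -0.6087  0.2189] yaw 25.6 shift [ 1.4005 -1.2068 -0.0055] turn z 0.1086 F [ 0.3 -0.4  0.2] t 0.5
```

>>> send_rows --moves "0 0 0.027 0.21 -0.13 0 -1; 0 0 0.054 0.42 -0.26 0 -1; 0 0 0.081 0.64 -0.39 0 -1; 0 0 0.1086 0.853 -0.527 0 -1; 0 0 0.1086 0.853 -0.527 0 -1" --newtons 30

```text
time: 1.12
eef_pos: [0.4016, -0.4373, 0.2192]
tcp_rot: [0.993, -0.115, 0.0, -0.0]
contact_force: [-0.3, -0.4, -0.1]
opening: 0.003
finger_force: 0.0
```

```bash
python3 -c "
from h import *
to([.44,-.25,.22],-13.5)"
```

```text
pos [ 0.4016 -0.4373  0.2192] yaw -13.25 shift [-0.0278 -0.9557 -0.0039] turn z 0.0007 F [-0.3 -0.4 -0.1] t 1.12
```

>>> send_rows --moves "0 0 0.0007 -0.007 -0.24 0 -1; 0 0 0.0007 -0.014 -0.48 0 -1; 0 0 0.0007 -0.021 -0.72 0 -1; 0 0 0.0007 -0.028 -0.956 0 -1"

```text
time: 1.62
eef_pos: [0.4391, -0.2524, 0.2192]
tcp_rot: [0.993, -0.12, 0.0, 0.0]
contact_force: [1.1, -0.2, -0.2]
opening: -0.004
finger_force: 0.0
```

>>> send_rows --moves "0 0 0 -0.043 -0.233 0 -1; 0 0 0 -0.086 -0.466 0 -1; 0 0 0 -0.13 -0.7 0 -1; 0 0 0 -0.173 -0.935 0 -1"

```text
time: 2.12
eef_pos: [0.4502, -0.0625, 0.2194]
tcp_rot: [0.993, -0.12, 0.001, 0.0]
contact_force: [0.7, -0.0, 0.1]
opening: 0.0
finger_force: 0.0
```

>>> send_rows --moves "0 0 0 -0.055 -0.23 0 -1; 0 0 0 -0.11 -0.46 0 -1; 0 0 0 -0.165 -0.69 0 -1; 0 0 0 -0.221 -0.923 0 -1; 0 0 0 -0.221 -0.923 0 -1"

```text
time: 2.75
eef_pos: [0.4512, 0.1286, 0.2192]
tcp_rot: [0.993, -0.117, 0.0, -0.0]
contact_force: [-0.8, -0.8, -0.3]
opening: 0.001
finger_force: 0.0
```

```bash
python3 -c "
from h import *
to(dockpt(-25.5e-3,0,.12),-13.5)"
```

```text
pos [0.4512 0.1286 0.2192] yaw -13.46 shift [-0.038  -1.039   0.4963] turn z 0.0001 F [-0.8 -0.8 -0.3] t 2.75
```

>>> send_rows --moves "0 0 0 -0.01 -0.25 0 -1; 0 0 0 -0.02 -0.5 0 -1; 0 0 0 -0.03 -0.75 0 -1; 0 0 0 -0.038 -0.99 0 -1; 0 0 0 -0.038 -1 0.25 -1; 0 0 0 -0.038 -1 0.5 -1; 0 0 0 -0.038 -1 0.5 -1"

```text
time: 3.62
eef_pos: [0.4887, 0.3202, 0.114]
tcp_rot: [0.993, -0.12, -0.004, 0.003]
contact_force: [-0.5, 0.0, 0.3]
opening: -0.001
finger_force: 0.0
```

Run:
```python
from h import *
to(dockpt(-25.5e-3,0,.073),-13.5)
c=ctrl.read_camera("top");s=ctrl.read_camera("side")
a=cv2.resize(c["image"][140:260,140:270,::-1],None,fx=4,fy=4,interpolation=cv2.INTER_CUBIC)
b=cv2.resize(s["image"][120:210,235:355,::-1],None,fx=4,fy=4,interpolation=cv2.INTER_CUBIC)
b=cv2.copyMakeBorder(b,0,0,0,40,cv2.BORDER_CONSTANT)
cv2.imwrite("pics/n.png",cv2.resize(np.vstack([a,b]),None,fx=.68,fy=.68))
```

```text
pos [0.4887 0.3202 0.114 ] yaw -13.8 shift [ 0.004  -0.0653  0.2043] turn z -0.0008 F [-0.5  0.   0.3] t 3.62
```

View pics/n.png

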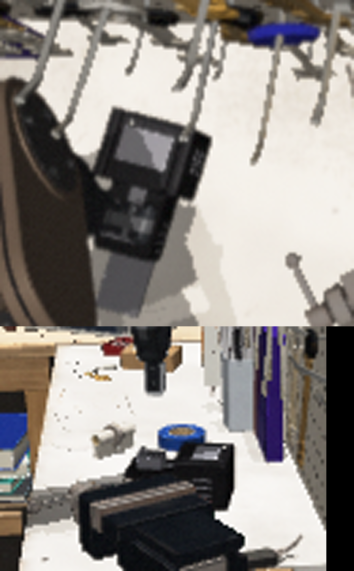

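The top crop shows the gripper coming in at the left of the pack, with the button still visible. The side crop shows the fingertips straight above the button. Now I'll check that the pose has settled.

Run:
```python
from h import *
to(dockpt(-25.5e-3,0,.075),-13.5)
s=ctrl.get_state();print(s["qpos"].round(3),s["dq"].round(3))
c=ctrl.read_camera("top")
for p in(s["eef_pos"]+[0,0,-.014],s["eef_pos"]): q=proj(c,p);print(((q[0]-140)*2.72).round(),((q[1]-140)*2.72).round())
```

```text
pos [0.4924 0.3222 0.12  ] yaw -13.81 shift [-0.0136 -0.0494  0.2251] turn z -0.0008 F [0.6 0.7 0.4] t 3.73
[ 0.407  0.198  1.873 -0.     1.069  2.219] [ 0.006 -0.036 -0.039  0.002 -0.003  0.005]
118.0 208.0
112.0 207.0
```

>>> send_rows --moves "0 0 -0.0008 -0.0136 -0.05 0.1 -1; 0 0 -0.0008 -0.0136 -0.05 0.215 -1; 0 0 -0.0008 -0.0136 -0.05 0.215 -1; 0 0 -0.0008 -0.0136 -0.05 0.215 -1"

```text
time: 4.28
eef_pos: [0.4914, 0.3339, 0.0768]
tcp_rot: [0.993, -0.117, 0.001, -0.0]
contact_force: [0.3, -0.3, 0.3]
opening: -0.002
finger_force: 0.0
```

Run:
```python
from h import *
to(dockpt(-25.5e-3,0,.070),-13.5)
c=ctrl.read_camera("top");s=ctrl.read_camera("side")
to(dockpt(-25.5e-3,0,.070),-13.5)
a=cv2.resize(c["image"][175:250,155:230,::-1],None,fx=7,fy=7,interpolation=cv2.INTER_CUBIC)
b=cv2.resize(s["image"][145:195,275:325,::-1],None,fx=5,fy=10.5,interpolation=cv2.INTER_CUBIC)
cv2.imwrite("pics/n2.png",np.hstack([a,b]))
```

```text
pos [0.4914 0.3339 0.0768] yaw -13.44 shift [0.0055 0.0063 0.0342] turn z 0.0002 F [ 0.3 -0.3  0.3] t 4.28
pos [0.4917 0.3339 0.0773] yaw -13.45 shift [0.0041 0.0067 0.0365] turn z 0.0001 F [-0.2  0.5  0. ] t 4.38
```

View pics/n2.png

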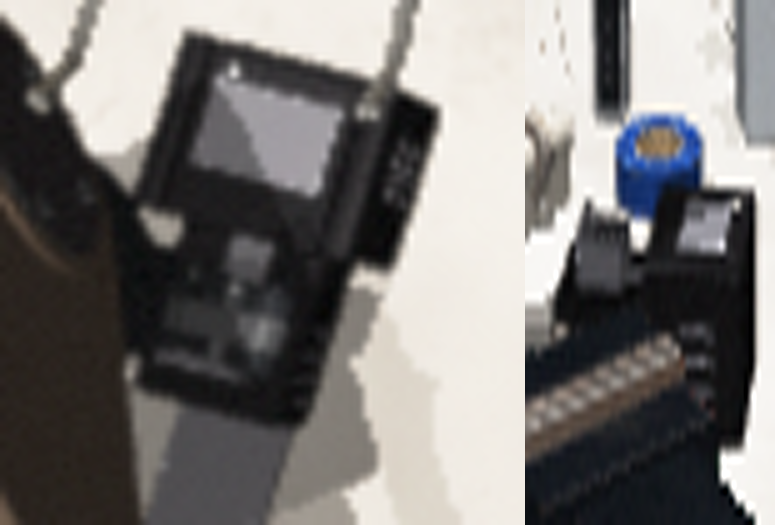

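Run:
```python
from h import *
c=ctrl.read_camera("top");s=ctrl.read_camera("side");st=ctrl.get_state()
t=st["eef_pos"]
for n,p in dict(tip=t+[0,0,-.014],tcp=t,up40=t+[0,0,.04],btn=dockpt(-.0315,0,.052),btn_rear=dockpt(-.0465,0,.052),btn_front=dockpt(-.0165,0,.052)).items():
    q=proj(s,p);r=proj(c,p);print(n,"side crop",round((q[0]-275)*5+525),round((q[1]-145)*10.5),"top crop",round((r[0]-155)*7),round((r[1]-175)*7))
```

```text
tip side crop 611 189 top crop 208 301
tcp side crop 610 145 top crop 193 299
up40 side crop 608 16 top crop 147 291
btn side crop 603 224 top crop 218 319
btn_rear side crop 580 222 top crop 205 363
btn_front side crop 626 227 top crop 231 275
```

>>> send_rows --moves "0 0 0 0.005 0.006 0.01 -1; 0 0 0 0.005 0.006 0.02 -1; 0 0 0 0.005 0.006 0.03 -1; 0 0 0 0.005 0.006 0.03 -1; 0 0 0 0.005 0.006 0.03 -1"

```text
time: 5.1
eef_pos: [0.4915, 0.332, 0.0699]
tcp_rot: [0.993, -0.117, -0.0, 0.0]
contact_force: [-1.1, 1.0, 0.6]
opening: 0.0
finger_force: 0.0
```

>>> send_rows --moves "0 0 0 0 0 0.006 -1; 0 0 0 0 0 0.012 -1; 0 0 0 0 0 0.012 -1"

```text
time: 5.48
eef_pos: [0.4914, 0.332, 0.0674]
tcp_rot: [0.993, -0.117, -0.0, 0.0]
contact_force: [0.2, 0.2, -0.6]
opening: -0.004
finger_force: 0.0
```

>>> send_rows --moves "0 0 0 0 0 0.005 -1; 0 0 0 0 0 0.01 -1; 0 0 0 0 0 0.01 -1"

```text
time: 5.85
eef_pos: [0.4914, 0.332, 0.0654]
tcp_rot: [0.993, -0.117, -0.0, 0.0]
contact_force: [0.0, -0.8, -0.9]
opening: -0.001
finger_force: 0.0
```

>>> send_rows --moves "0 0 0 0 0 0.005 -1; 0 0 0 0 0 0.01 -1; 0 0 0 0 0 0.01 -1"

```text
time: 6.22
eef_pos: [0.4914, 0.332, 0.0634]
tcp_rot: [0.993, -0.117, -0.0, 0.0]
contact_force: [-0.1, 0.1, -0.7]
opening: 0.003
finger_force: 0.0
```

>>> send_rows --moves "0 0 0 0 0 0.005 -1; 0 0 0 0 0 0.01 -1; 0 0 0 0 0 0.01 -1"

```text
time: 6.6
eef_pos: [0.4914, 0.332, 0.0614]
tcp_rot: [0.993, -0.117, -0.0, 0.0]
contact_force: [-0.1, -0.4, 0.1]
opening: -0.003
finger_force: 0.0
```

>>> send_rows --moves "0 0 0 0 0 0.005 -1; 0 0 0 0 0 0.01 -1; 0 0 0 0 0 0.01 -1"

```text
time: 6.98
eef_pos: [0.4914, 0.332, 0.0594]
tcp_rot: [0.993, -0.117, -0.0, 0.0]
contact_force: [0.4, -0.2, -0.2]
opening: -0.001
finger_force: 0.0
```

There is still no contact with the tips calculated at 45 mm, below the lowest possible pad height. I'll look from the side before going lower.

Run:
```python
from h import *
s=ctrl.read_camera("side");t=ctrl.get_state()["eef_pos"];c=ctrl.read_camera("top")
a=cv2.resize(s["image"][140:190,270:320,::-1],None,fx=8,fy=8,interpolation=cv2.INTER_CUBIC)
b=cv2.resize(c["image"][195:245,160:210,::-1],None,fx=8,fy=8,interpolation=cv2.INTER_CUBIC)
cv2.imwrite("pics/n3.png",np.hstack([cv2.convertScaleAbs(a,alpha=1.6,beta=20),cv2.convertScaleAbs(b,alpha=1.8,beta=20)]))
for p in(t-[0,0,.014],t,t+[0,0,.02],dockpt(-.0315,0,.052)):
    q=proj(s,p);r=proj(c,p);print((q[0]-270)*8,(q[1]-140)*8,(r[0]-160)*8+400,(r[1]-195)*8)
```

```text
178.60273732020096 227.6145836431026 624.3400168574562 188.11643113159448
177.59966082647952 194.19942650783992 608.0726697534319 185.3873058256272
176.1499691297795 145.90632409129034 583.9086961478818 181.33338655791113
165.03429371597394 210.89572963760406 609.2646750554852 204.28531324312257
```

View pics/n3.png

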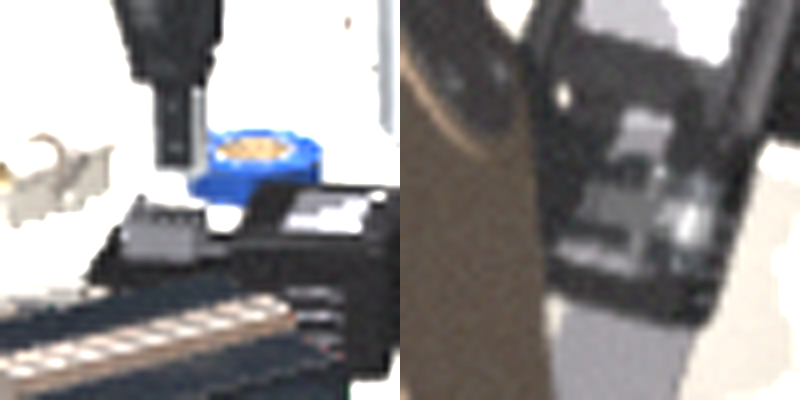

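Run:
```python
from h import *
s=ctrl.read_camera("side")["image"]
for v in range(150,174): print(v,s[v,286:300].mean(1).astype(int))
```

```text
150 [208 115  88  29  15  17  17  21  27  28 205 238 239 238]
151 [241 240 200  67  26  23  22  23  87  85 207 237 238 238]
152 [240 240 200  69  29  27  30  25  94  83 208 238 239 239]
153 [238 238 199  68  28  42  45  25  92  86 208 238 239 240]
154 [237 237 196  69  27  23  26  24  92  84 205 238 238 239]
155 [237 237 195  68  30  25  26  25  94  83 200 233 234 234]
156 [238 238 199  86  32  27  27  21  94  87 125 170 140 137]
157 [239 239 223  93  31  24  27  23  96 102  95 106 125  94]
158 [237 237 222  94  30  23  46  28  91 103 117  98  97 110]
159 [236 235 218  91  32  26  21  25  69 111  76 167 121 108]
160 [237 236 219  96  42  37  40  36  95 112  88 108 107 131]
161 [242 241 240 152 132 132 133 100 121 105  73  71  74  76]
162 [242 242 241 227 202 199 193  97  85  58  56  60  58  62]
163 [241 239 240 241 241 241 226 105  54  56  54  60  60  60]
164 [213  81 153 237 240 240 239 143  81  66  59  60  60  61]
165 [130  62 105 108 132 160 146 158 191 141 104 111 100  86]
166 [ 76  52  60  49  38  44  49  44  48  58 238 243 243 205]
167 [ 66  59  63  40  59  38  60  40  60  50 206 242 242 204]
168 [ 81  75  74  73  71  69  66  67  55  49 142 198 201  89]
169 [83 78 78 81 80 81 81 78 58 48 28 18 19 23]
170 [76 78 78 80 78 81 80 80 59 53 52 49 36 37]
171 [75 78 75 76 78 79 74 75 56 62 64 65 41 19]
172 [40 39 40 39 41 57 58 59 35 14 12 14 12 17]
173 [13 12 12 13 14 14 15 12 11 15 10 15 18 18]
```

The side picture really does show bare bench between the tip and the button, roughly 15–20 mm. I'll keep feeling downward in steps smaller than the button's spring travel.

>>> send_rows --moves "0 0 0 0 0 0.007 -1; 0 0 0 0 0 0.014 -1; 0 0 0 0 0 0.014 -1"

```text
time: 7.5
eef_pos: [0.4914, 0.3319, 0.0565]
tcp_rot: [0.993, -0.117, -0.0, 0.0]
contact_force: [-0.2, -0.3, 0.2]
opening: -0.001
finger_force: 0.0
```

>>> send_rows --moves "0 0 0 0 0 0.007 -1; 0 0 0 0 0 0.014 -1; 0 0 0 0 0 0.014 -1"

```text
time: 7.88
eef_pos: [0.4914, 0.3319, 0.0537]
tcp_rot: [0.993, -0.117, -0.0, 0.0]
contact_force: [-0.0, -0.4, 0.1]
opening: 0.001
finger_force: 0.0
```

>>> send_rows --moves "0 0 0 0 0 0.008 -1; 0 0 0 0 0 0.015 -1; 0 0 0 0 0 0.015 -1"

```text
time: 8.25
eef_pos: [0.4914, 0.3319, 0.0507]
tcp_rot: [0.993, -0.117, -0.0, 0.0]
contact_force: [0.1, 0.1, 1.1]
opening: -0.006
finger_force: 0.0
```

Run:
```python
from h import *
s=ctrl.read_camera("side")["image"]
for v in range(156,172): print(v,s[v,284:302].mean(1).astype(int))
t=ctrl.get_state();print(t["contact_force"],proj(ctrl.read_camera("side"),t["eef_pos"]))
```

```text
156 [207 236 237 237 199  70  27  22  26  23  94  87 131 170 140 135 113 104]
157 [198 237 239 239 201  89  33  28  28  23  95  86 100 108 127  97 124 126]
158 [148 235 239 238 222  91  30  24  25  25  93 104 118  97  93 110 109 126]
159 [217 236 235 235 217  92  33  26  27  26  91 102  89 168 122 109 120 115]
160 [236 237 237 235 219  92  31  26  27  24  68 103  81 105 107 130 106 108]
161 [238 242 241 240 226  93  28  23  26  25  65 112  69  72  74  77  78  80]
162 [220 242 242 242 226  95  31  26  25  25  67 112  56  61  60  62  61  56]
163 [222 240 241 239 225 121  58  53  54  54  99 115  54  57  59  60  60  47]
164 [241 243 213  82 156 158 127 126 126 126 129  95  62  60  61  60  60  29]
165 [245 242 127  61 104 111  96 124 112 124 160 139 103 111  99  84  53  22]
166 [246 177  76  49  59  50  38  46  50  47  49  56 238 243 243 205  85  22]
167 [243 117  66  61  62  42  62  41  59  39  60  49 207 242 243 205  49  11]
168 [ 51  81  80  76  74  72  71  68  68  67  55  47 144 198 201  86  21  25]
169 [ 18 110  81  79  79  80  79  81  79  81  55  48  24  16  17  24  22  26]
170 [14 57 78 78 80 79 77 79 77 78 58 53 51 51 37 38 37 38]
171 [15 59 76 77 76 74 77 76 77 80 58 60 60 63 38 21 17 19]
[-0.56145129  0.42882179  0.46996992] (np.float64(292.26967899293504), np.float64(166.86063212087817))
```

>>> send_rows --moves "0 0 0 0 0 0.005 -1; 0 0 0 0 0 0.01 -1; 0 0 0 0 0 0.01 -1"

```text
time: 8.72
eef_pos: [0.4914, 0.3319, 0.0488]
tcp_rot: [0.993, -0.117, -0.0, 0.0]
contact_force: [0.1, -0.4, 0.0]
opening: -0.003
finger_force: 0.0
```

>>> send_rows --moves "0 0 0 0 0 0.005 -1; 0 0 0 0 0 0.01 -1; 0 0 0 0 0 0.01 -1"

```text
time: 9.1
eef_pos: [0.4914, 0.332, 0.0468]
tcp_rot: [0.993, -0.117, -0.0, 0.0]
contact_force: [0.4, 0.5, 0.7]
opening: -0.002
finger_force: 0.0
```

>>> send_rows --moves "0 0 0 0 0 0.005 -1; 0 0 0 0 0 0.01 -1; 0 0 0 0 0 0.01 -1"

```text
time: 9.48
eef_pos: [0.4914, 0.332, 0.0448]
tcp_rot: [0.993, -0.117, -0.0, 0.0]
contact_force: [-0.2, 0.5, -0.8]
opening: 0.0
finger_force: 0.0
```

Run:
```python
from h import *
s=ctrl.read_camera("side")["image"]
for v in range(158,173): print(v,s[v,284:302].mean(1).astype(int))
c=ctrl.read_camera("top")["image"]
a=cv2.resize(s[145:185,272:312,::-1],None,fx=10,fy=10,interpolation=cv2.INTER_NEAREST)
b=cv2.resize(c[195:245,160:210,::-1],None,fx=8,fy=8,interpolation=cv2.INTER_NEAREST)
cv2.imwrite("pics/n4.png",np.hstack([a,b]))
```

```text
158 [148 235 238 238 222  91  29  25  28  27  92 104 119  96  94 110 107 125]
159 [215 236 236 234 218  93  30  25  29  25  90 103  87 168 124 109 121 114]
160 [236 237 237 236 219  94  31  25  28  27  70 112  80 106 107 129 109 108]
161 [238 242 242 241 226 113  36  28  28  26  90 115  69  71  74  75  80  79]
162 [221 241 242 242 226  91  29  45  48  25  65 111  58  59  61  60  62  52]
163 [224 242 241 239 224  95  33  23  30  25  67 111  57  59  61  61  61  46]
164 [242 243 214  79 122 102  36  29  30  26  72 112  58  59  58  61  62  27]
165 [244 242 130  63 104 124  81  76  77  57  99 116  95 110  99  83  52  23]
166 [246 175  76  52  59  87 119 122 124 120 121  91 238 243 244 206  84  23]
167 [243 118  68  61  63  42  62  40  60  42  61  52 206 241 243 203  46  15]
168 [ 51  82  80  74  73  75  71  69  66  68  54  50 142 197 200  83  18  21]
169 [ 21 114  81  81  82  81  82  80  80  79  57  51  25  14  14  21  22  27]
170 [11 59 79 79 78 77 78 80 78 80 58 53 50 50 39 36 39 37]
171 [14 55 75 73 78 78 75 79 78 78 57 60 63 61 40 19 15 18]
172 [13 25 40 43 42 44 38 58 56 60 35 17 13 13 12 20 16 20]
```

View pics/n4.png

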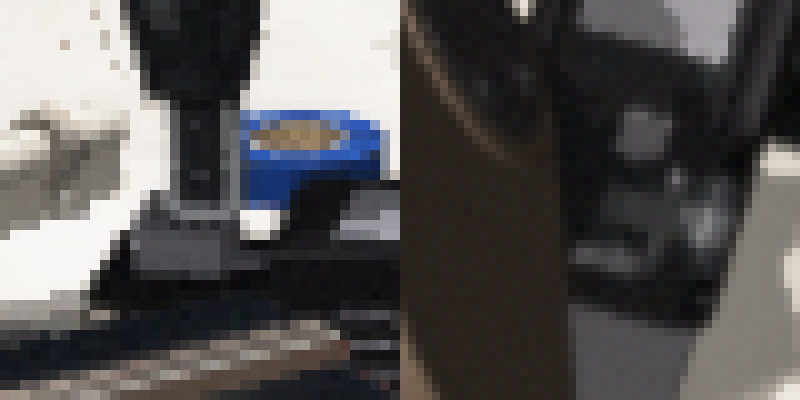

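The finger (bottom row 166, columns 289–295 of the side view) is now just above the pad's near edge (about row 168). Only a few mm are left, so I'll keep feeling downward.

>>> send_rows --moves "0 0 0 0 0 0.005 -1; 0 0 0 0 0 0.01 -1; 0 0 0 0 0 0.01 -1"

```text
time: 9.95
eef_pos: [0.4914, 0.332, 0.0428]
tcp_rot: [0.993, -0.117, -0.0, 0.0]
contact_force: [0.2, -0.5, 0.1]
opening: -0.003
finger_force: 0.0
```

>>> send_rows --moves "0 0 0 0 0 0.005 -1; 0 0 0 0 0 0.01 -1; 0 0 0 0 0 0.01 -1"

```text
time: 10.32
eef_pos: [0.4917, 0.3321, 0.0413]
tcp_rot: [0.993, -0.117, 0.0, -0.0]
contact_force: [-0.2, -0.1, 2.2]
opening: 0.001
finger_force: 1.0
```

>>> send_rows --moves "0 0 0 0 0 0.004 -1; 0 0 0 0 0 0.008 -1; 0 0 0 0 0 0.008 -1"

```text
time: 10.7
eef_pos: [0.4917, 0.3321, 0.0397]
tcp_rot: [0.993, -0.117, 0.0, -0.0]
contact_force: [-1.6, -0.0, 5.9]
opening: -0.003
finger_force: 2.4
```

>>> send_rows --moves "0 0 0 0 0 0.005 -1; 0 0 0 0 0 0.01 -1; 0 0 0 0 0 0.01 -1"

```text
time: 11.08
eef_pos: [0.4917, 0.3321, 0.0378]
tcp_rot: [0.993, -0.117, 0.0, -0.0]
contact_force: [-1.9, 0.1, 7.4]
opening: -0.001
finger_force: 3.1
```

>>> send_rows --moves "0 0 0 0 0 0.004 -1; 0 0 0 0 0 0.008 -1; 0 0 0 0 0 0.008 -1"

```text
time: 11.45
eef_pos: [0.4917, 0.3321, 0.0364]
tcp_rot: [0.993, -0.117, 0.0, -0.0]
contact_force: [-3.5, 0.2, 7.4]
opening: -0.001
finger_force: 3.6
```

>>> send_rows --moves "0 0 0 0 0 0.004 -1; 0 0 0 0 0 0.008 -1; 0 0 0 0 0 0.008 -1"

```text
time: 11.82
eef_pos: [0.4917, 0.3321, 0.035]
tcp_rot: [0.993, -0.117, 0.0, -0.0]
contact_force: [-2.2, -1.3, 8.5]
opening: -0.003
finger_force: 4.0
```

>>> send_rows --moves "0 0 0 0 0 0.003 -1; 0 0 0 0 0 0.003 -1"

```text
time: 12.08
eef_pos: [0.4917, 0.3322, 0.0346]
tcp_rot: [0.993, -0.117, 0.0, -0.0]
contact_force: [-3.6, -2.0, 9.0]
opening: 0.001
finger_force: 4.2
```

>>> send_rows --moves "0 0 0 0 0 0.003 -1; 0 0 0 0 0 0.003 -1; 0 0 0 0 0 0.003 -1"

```text
time: 12.45
eef_pos: [0.4917, 0.3322, 0.0342]
tcp_rot: [0.993, -0.117, -0.0, -0.0]
contact_force: [-2.9, -1.3, 9.8]
opening: 0.0
finger_force: 4.7
```

>>> send_rows --moves "0 0 0 0 0 0.003 -1; 0 0 0 0 0 0.003 -1; 0 0 0 0 0 0.003 -1"

```text
time: 12.82
eef_pos: [0.4917, 0.3322, 0.0341]
tcp_rot: [0.993, -0.117, -0.0, 0.0]
contact_force: [-4.7, -2.5, 13.1]
opening: 0.001
finger_force: 6.0
```

The button has hit its hard stop at about 13 N, so I'll pull along tool −x.

>>> send_rows --moves "0 0 0 -0.005 0 0 -1; 0 0 0 -0.01 0 0 -1; 0 0 0 -0.015 0 0 -1; 0 0 0 -0.02 0 0 -1; 0 0 0 -0.025 0 0 -1; 0 0 0 -0.025 0 0 -1"

```text
time: 13.58
eef_pos: [0.491, 0.3328, 0.035]
tcp_rot: [0.993, -0.117, 0.005, -0.001]
contact_force: [3.0, -5.1, 8.3]
opening: -0.001
finger_force: 4.0
```

```bash
python3 m.py | grep -E " 0.0(06|58) "| tail -6
```

```text
[232 166   8  35  77] 0.006 [579.6 231.4] [583.5 230.6] [ 7.8 86.2] 80.5
[232 166   8  35  77] 0.058 [572.3 220.3] [576.  219.6] [ 7.4 81.3] 80.5
[183 185  21  18 228] 0.006 [555.2 336.2] [555.6 336.9] [48.1 31.8] 71.8
[183 185  21  18 228] 0.058 [549.3 319.3] [549.6 319.9] [45.4 30. ] 71.8
[170 217  45  48 775] 0.006 [422.3 314. ] [440.7 330.5] [113.5 105.5] 1.3
[170 217  45  48 775] 0.058 [423.8 298.3] [441.2 313.9] [107.1  99.6] 1.3
```

>>> send_rows --moves "0 0 0 0 0 0.003 -1; 0 0 0 0 0 0.005 -1; 0 0 0 0 0 0.005 -1"

```text
time: 14.0
eef_pos: [0.491, 0.3328, 0.0341]
tcp_rot: [0.993, -0.117, 0.005, -0.001]
contact_force: [3.1, -4.3, 9.0]
opening: 0.003
finger_force: 4.3
```

```bash
python3 -c "
from h import *
to(dockpt(-25.5e-3,0,.07),-13.5);s=ctrl.get_state();print(s['qpos'].round(4),s['wrist_torque'],R.from_quat(s['tcp_rot']).as_matrix().round(4))"
```

```text
pos [0.491  0.3328 0.0341] yaw -13.4 shift [ 7.900e-03 -1.000e-04 -1.794e-01] turn z 0.0003 F [ 3.1 -4.3  9. ] t 14.0
[ 0.4264  0.3229  1.9018 -0.0048  0.9083  2.234 ] [-0.77922622 -0.62567538  0.02443679] [[ 9.727e-01 -2.318e-01  9.400e-03]
 [-2.318e-01 -9.728e-01  1.000e-04]
 [ 9.100e-03 -2.300e-03 -1.000e+00]]
```

>>> send_rows --moves "0 0 0 -0.007 0 0.001 -1; 0 0 0 -0.014 0 0.002 -1; 0 0 0 -0.02 0 0.003 -1; 0 0 0 -0.02 0 0.003 -1"

```text
time: 14.5
eef_pos: [0.4883, 0.3345, 0.0342]
tcp_rot: [0.993, -0.117, 0.006, -0.002]
contact_force: [5.4, -3.4, 9.3]
opening: -0.001
finger_force: 4.3
```

>>> send_rows --moves "0 0 0 -0.007 0 0.001 -1; 0 0 0 -0.014 0.002 0.002 -1; 0 0 0 -0.02 0.003 0.003 -1; 0 0 0 -0.02 0.003 0.003 -1"

```text
time: 15.0
eef_pos: [0.485, 0.3355, 0.0341]
tcp_rot: [0.993, -0.117, 0.007, -0.003]
contact_force: [6.4, -1.9, 8.5]
opening: 0.001
finger_force: 4.3
```

```bash
cat > g.py <<'E'
from h import *
def st():
    s=ctrl.get_state();d=s["eef_pos"]-mouth;f=s["contact_force"];print("dock xyz mm",(1000*np.array([d@u,d@vv,d[2]])).round(1),"F u,v,z",np.round([f@u,f@vv,f[2]],1),"tz",R.from_quat(s["tcp_rot"]).apply([0,0,1]).round(4),"t",s["time"])
c=ctrl.read_camera("top");im=c["image"];g=im.mean(2)
# rear edge of pack: dark->grey tongue along dock axis lines
for y in(-.005,-.01,-.014):
    P=[(x,proj(c,dockpt(x,y,.006))) for x in np.arange(-.110,-.03,.002)]
    print(y,[int(g[int(round(q[1])),int(round(q[0]))]) for x,q in P])
st()
E
python3 g.py
```

```text
-0.005 [81, 81, 79, 80, 79, 79, 81, 78, 81, 80, 78, 78, 80, 80, 80, 80, 80, 80, 80, 80, 80, 80, 80, 49, 28, 22, 22, 21, 33, 48, 56, 34, 47, 54, 56, 84, 84, 74, 59, 58]
-0.01 [101, 88, 87, 87, 81, 80, 81, 81, 81, 79, 81, 81, 81, 79, 79, 81, 80, 80, 79, 80, 80, 80, 75, 34, 34, 23, 23, 24, 24, 24, 25, 42, 76, 76, 86, 88, 87, 65, 65, 41]
-0.014 [104, 104, 105, 89, 86, 80, 80, 81, 79, 80, 80, 80, 81, 83, 80, 81, 79, 80, 81, 80, 80, 79, 78, 64, 34, 15, 15, 19, 22, 49, 51, 51, 64, 125, 120, 108, 108, 126, 82, 55]
dock xyz mm [-33.2   1.3  34.1] F u,v,z [ 6.5 -0.8  9. ] tz [ 0.0145  0.0037 -0.9999] t 15.05
```

>>> send_rows --moves "0 0 0 -0.01 0.001 0.002 -1; 0 0 0 -0.02 0.002 0.003 -1; 0 0 0 -0.03 0.003 0.003 -1; 0 0 0 -0.03 0.004 0.003 -1"

```text
time: 15.55
eef_pos: [0.4797, 0.3366, 0.034]
tcp_rot: [0.993, -0.117, 0.008, -0.003]
contact_force: [6.6, -0.5, 8.6]
opening: 0.003
finger_force: 4.9
```

```bash
python3 g.py
```

```text
-0.005 [81, 81, 79, 80, 81, 80, 81, 79, 81, 80, 80, 80, 80, 80, 79, 79, 79, 78, 81, 78, 49, 49, 26, 22, 29, 53, 53, 41, 48, 52, 53, 56, 57, 56, 53, 45, 45, 55, 80, 48]
-0.01 [88, 81, 82, 82, 80, 80, 82, 80, 80, 80, 79, 81, 80, 81, 81, 80, 79, 81, 81, 76, 65, 34, 24, 23, 23, 21, 23, 28, 46, 46, 59, 87, 86, 86, 75, 47, 38, 37, 37, 28]
-0.014 [82, 82, 80, 81, 79, 81, 81, 81, 80, 80, 82, 82, 81, 80, 80, 80, 80, 81, 80, 78, 55, 54, 26, 19, 19, 34, 34, 35, 40, 107, 108, 108, 96, 119, 80, 55, 55, 65, 55, 32]
dock xyz mm [-38.6   1.2  34. ] F u,v,z [7.6 1.7 9.2] tz [ 0.0164  0.005  -0.9999] t 15.6
```

The pack is following the fingertip: its rear edge has gone from −64 to −70 mm at about 7 N pull. Continuing.

>>> send_rows --moves "0 0 0 -0.01 0 0.002 -1; 0 0 0 -0.02 0 0.003 -1; 0 0 0 -0.03 0 0.003 -1; 0 0 0 -0.04 0 0.003 -1; 0 0 0 -0.05 0 0.003 -1; 0 0 0 -0.06 0 0.003 -1; 0 0 0 -0.06 0 0.003 -1"

```text
time: 16.48
eef_pos: [0.4688, 0.3396, 0.0339]
tcp_rot: [0.993, -0.117, 0.009, -0.004]
contact_force: [6.9, -1.9, 10.1]
opening: -0.001
finger_force: 5.8
```

```bash
python3 g.py
```

```text
-0.005 [78, 78, 81, 80, 78, 78, 81, 80, 81, 79, 81, 81, 79, 79, 63, 27, 27, 20, 34, 41, 49, 49, 53, 52, 52, 54, 54, 66, 53, 56, 83, 47, 43, 29, 25, 23, 23, 23, 24, 21]
-0.01 [82, 80, 80, 80, 81, 80, 81, 80, 80, 80, 80, 81, 81, 74, 74, 44, 25, 23, 23, 25, 25, 24, 43, 80, 80, 86, 84, 67, 43, 43, 38, 38, 21, 21, 20, 18, 21, 20, 20, 19]
-0.014 [80, 80, 80, 80, 79, 82, 82, 81, 81, 81, 82, 82, 80, 81, 78, 44, 42, 19, 23, 26, 30, 38, 64, 90, 92, 118, 118, 103, 70, 58, 55, 55, 34, 27, 9, 16, 16, 6, 9, 14]
dock xyz mm [-49.9   1.4  33.9] F u,v,z [ 9.2  0.1 10.5] tz [ 0.0178  0.0051 -0.9998] t 16.525
```

>>> send_rows --moves "0 0 0 -0.015 0 0 -1; 0 0 0 -0.03 0 0 -1; 0 0 0 -0.045 0.001 0.001 -1; 0 0 0 -0.06 0.002 0.001 -1; 0 0 0 -0.075 0.003 0.002 -1; 0 0 0 -0.09 0.003 0.002 -1; 0 0 0 -0.09 0.003 0.002 -1"

```text
time: 17.4
eef_pos: [0.4515, 0.3435, 0.0339]
tcp_rot: [0.993, -0.117, 0.009, -0.004]
contact_force: [8.0, -1.7, 12.4]
opening: -0.003
finger_force: 6.9
```

```bash
python3 g.py
```

```text
-0.005 [81, 81, 81, 78, 78, 49, 47, 29, 40, 53, 44, 44, 52, 53, 54, 51, 51, 46, 57, 46, 49, 49, 47, 22, 23, 25, 25, 21, 24, 22, 22, 24, 21, 22, 19, 25, 25, 25, 40, 45]
-0.01 [82, 81, 80, 80, 81, 66, 36, 21, 21, 27, 24, 34, 48, 52, 52, 61, 76, 52, 38, 38, 36, 29, 20, 15, 15, 23, 23, 20, 21, 21, 21, 21, 23, 23, 26, 34, 36, 43, 43, 47]
-0.014 [81, 81, 79, 81, 77, 58, 58, 31, 32, 28, 31, 31, 72, 99, 96, 92, 128, 100, 65, 51, 48, 63, 41, 24, 18, 11, 11, 19, 17, 12, 15, 15, 23, 13, 22, 23, 23, 14, 19, 26]
dock xyz mm [-67.6   1.3  33.9] F u,v,z [ 7.9  1.  11.4] tz [ 0.0187  0.0059 -0.9998] t 17.45
```

>>> send_rows --moves "0 0 0 -0.015 0 0 -1; 0 0 0 -0.03 0 0 -1; 0 0 0 -0.045 0 0 -1; 0 0 0 -0.06 0 0 -1; 0 0 0 -0.06 0 0 -1"

```text
time: 18.08
eef_pos: [0.4399, 0.3464, 0.0339]
tcp_rot: [0.993, -0.117, 0.009, -0.004]
contact_force: [7.8, -1.8, 11.4]
opening: -0.003
finger_force: 7.0
```

```bash
python3 g.py
```

```text
-0.005 [33, 33, 39, 49, 52, 53, 52, 52, 52, 50, 43, 43, 48, 54, 53, 23, 23, 17, 18, 23, 23, 23, 22, 21, 23, 22, 22, 21, 22, 24, 22, 36, 43, 45, 45, 46, 46, 46, 47, 46]
-0.01 [39, 26, 26, 26, 27, 46, 56, 76, 76, 63, 44, 42, 36, 33, 33, 21, 20, 21, 21, 21, 20, 23, 21, 25, 25, 23, 23, 36, 35, 35, 38, 41, 47, 47, 47, 46, 43, 46, 46, 46]
-0.014 [41, 41, 31, 28, 46, 65, 65, 72, 119, 103, 65, 65, 58, 54, 43, 24, 27, 18, 18, 16, 18, 10, 14, 14, 19, 12, 12, 22, 27, 19, 21, 21, 27, 19, 19, 28, 28, 16, 20, 24]
dock xyz mm [-79.6   1.4  33.9] F u,v,z [ 8.4  0.1 12.4] tz [ 0.0187  0.0061 -0.9998] t 18.125
```

The pack's rear edge is at about −111 mm, so its centre is near −61 mm and the nose is clear. Next I release the sideways load, lift, and use the earlier tip rows to work out where the tip really sits relative to the TCP.

>>> send_rows --moves "0 0 0 0.015 0 0 -1; 0 0 0 0.03 0 -0.005 -1; 0 0 0 0.035 0 -0.03 -1; 0 0 0 0.035 0 -0.08 -1; 0 0 0 0.035 0 -0.2 -1; 0 0 0 0.035 0 -0.4 -1; 0 0 0 0.035 0 -0.45 1; 0 0 0 0.035 0 -0.45 1; 0 0 0 0.035 0 -0.45 1; 0 0 0 0.035 0 -0.45 1"

```text
time: 19.38
eef_pos: [0.4376, 0.3421, 0.1167]
tcp_rot: [0.993, -0.117, -0.001, 0.001]
contact_force: [0.9, 0.6, -0.4]
opening: 0.85
finger_force: 0.0
```

```bash
python3 - <<'E'
from h import *
s=ctrl.read_camera("side")
for z,row in((.0594,161.3),(.0507,164.1),(.0448,166.3)):
  for y in(-.008,-.014):
    zz=np.linspace(.03,.1,200);r=[proj(s,dockpt(-.026,y,q))[1] for q in zz]
    print(z,y,"tip-TCP",round(float(np.interp(-row,-np.array(r),zz) if r[0]<r[-1] else np.interp(row,r[::-1],zz[::-1]))-z,4))
E
python3 g.py
```

```text
0.0594 -0.008 tip-TCP 0.0125
0.0594 -0.014 tip-TCP 0.0146
0.0507 -0.008 tip-TCP 0.0119
0.0507 -0.014 tip-TCP 0.0141
0.0448 -0.008 tip-TCP 0.0105
0.0448 -0.014 tip-TCP 0.0127
-0.005 [34, 34, 26, 33, 31, 24, 25, 20, 23, 21, 21, 21, 32, 56, 44, 25, 25, 25, 24, 22, 19, 19, 23, 22, 31, 29, 29, 35, 45, 44, 45, 44, 47, 45, 45, 46, 46, 45, 47, 47]
-0.01 [28, 28, 35, 35, 31, 29, 31, 29, 29, 25, 25, 27, 44, 32, 32, 20, 19, 21, 25, 19, 21, 17, 24, 35, 35, 38, 35, 37, 41, 41, 43, 42, 44, 44, 46, 46, 47, 45, 45, 45]
-0.014 [40, 40, 44, 45, 43, 40, 40, 40, 37, 26, 21, 21, 19, 18, 16, 12, 18, 17, 14, 17, 18, 9, 16, 21, 26, 17, 17, 22, 28, 13, 23, 23, 27, 12, 20, 27, 27, 15, 19, 25]
dock xyz mm [-80.5  -3.1 117.3] F u,v,z [-0.5  0.3 -0.5] tz [-0.0018 -0.001  -1.    ] t 19.475
```

The tip actually sits about 13 mm behind the reported TCP, so the pad was at about 55 mm, within its range. Before the side grasp I'll measure where the pack lies across the tongue.

```bash
cat > pf.py <<'E'
from h import *
c=ctrl.read_camera("top");g=c["image"].astype(float).mean(2).astype(np.float32)
def prof(P): 
    uv=np.array([proj(c,p) for p in P],np.float32);return cv2.remap(g,uv[:,:1],uv[:,1:],cv2.INTER_LINEAR)[:,0].astype(int)
print("across at z=.006 from y=-.015 to -.045 step 2mm; at z=.04 from y=+.034 to -.034")
for x in(-.1,-.085,-.07,-.05,-.03): print(x,prof([dockpt(x,y,.006) for y in np.arange(-.015,-.046,-.002)]),"|",prof([dockpt(x,y,.04) for y in np.arange(.034,-.035,-.004)]))
print("along at z=.04, x -.124..0 step 3mm")
for y in(.02,.01,-.01,-.02): print(y,prof([dockpt(x,y,.04) for x in np.arange(-.124,.001,.003)]))
E
python3 pf.py; python3 -c "
from h import *
c=ctrl.read_camera('top');im=c['image'][185:275,140:230,::-1]
cv2.imwrite('pics/z.png',cv2.convertScaleAbs(cv2.resize(im,None,fx=6,fy=6,interpolation=cv2.INTER_CUBIC),alpha=1.8))
t=ctrl.get_state()['eef_pos'];print([(round((proj(c,dockpt(x,y,z))[0]-140)*6),round((proj(c,dockpt(x,y,z))[1]-185)*6)) for x,y,z in((-.111,.026,.04),(-.111,-.026,.04),(-.011,-.026,.04),(-.011,.026,.04))])"
```

```text
across at z=.006 from y=-.015 to -.045 step 2mm; at z=.04 from y=+.034 to -.034
-0.1 [ 50  47  38  43  74 110 120 122 122 121 122 122 123 131 149 170] | [ 50  54  50  53  53  66  79  88 116  73  53  47  49  28  33  43  36  84]
-0.085 [ 30  28  29  41  71 117 122 122 123 126 135 142 147 144 130 137] | [58 60 30 23 24 28 33 36 37 25 24 22 30 27 24 27 26 90]
-0.07 [ 13  11  13  25  62 110 123 125 124 124 124 124 126 132 147 151] | [157 154  86  45  73  66  62  64  65  66  75  50  30  20  21  16  24  84]
-0.05 [ 18  11  12  38 103 185 228 234 234 235 234 234 234 234 233 233] | [157 155  74  27  28  28  50 101 103 102  53  34  44  43  39  14  14 151]
-0.03 [ 19  13  15  32  97 175 221 234 234 234 234 233 232 232 232 232] | [155 152  85  26  28  36  36  43  48  57  49  47  45  45  41  16  22 141]
along at z=.04, x -.124..0 step 3mm
0.02 [120  84  38  26  31  52  58  57  52  35  25  25  26  24  25  42  62  64
  75  67  34  26  26  27  25  27  28  28  28  28  27  27  26  28  27  28
  29  37  63 160 182 103]
0.01 [120  96  45  25  34  58  76  82  79  47  42  37  33  33  55  61  64  71
  62  70  55  50  55  49  51  48  43  48  60  94  87  46  32  35  41  42
  42  43  49 127 161  81]
-0.01 [119 117  69  35  28  35  46  52  47  37  25  26  21  22  37  46  52  52
  50  46  30  23  26  29  31  38  43  45  50  59  58  47  46  46  45  45
  45  45  40  82 114  68]
-0.02 [120 120 117  73  35  25  26  27  27  26  27  28  26  24  37  34  23  22
  21  21  23  31  35  35  39  45  45  46  46  45  45  45  46  46  46  47
  47  46  40  74 109  58]
[(163, 396), (292, 430), (366, 181), (239, 147)]
```

View pics/z.png

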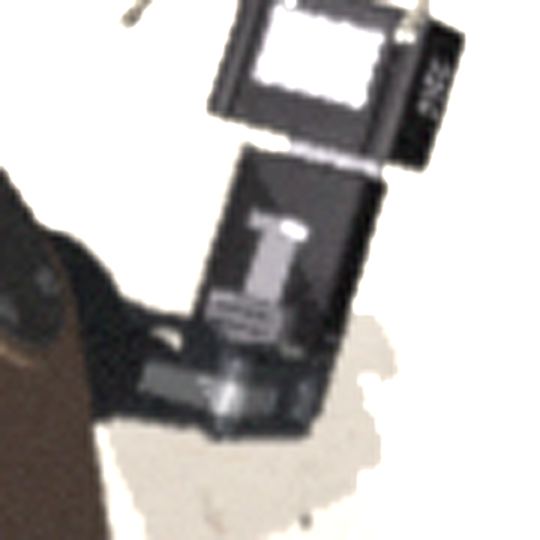

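The picture shows the pack fully out, with a bright gap of tongue between its nose and the dock (rows 145–170 of the crop). Its centre is at about dock (−60, +1) mm. Next is the descent for the side grasp.

```bash
python3 -c "
from h import *
to(dockpt(-.060,.001,.03),-13.5);to(dockpt(-.060,.001,-.005),-13.5)"
```

```text
pos [0.4383 0.3425 0.1179] yaw -13.46 shift [ 0.1017 -0.0194  0.4394] turn z 0.0001 F [-0.3 -0.1  0.9] t 19.57
pos [0.4383 0.3425 0.1179] yaw -13.46 shift [ 0.1018 -0.0195  0.6144] turn z 0.0001 F [-0.3 -0.1  0.9] t 19.57
```

>>> send_rows --moves "0 0 0 0.05 -0.01 0 1; 0 0 0 0.102 -0.02 0.15 1; 0 0 0 0.102 -0.02 0.3 1; 0 0 0 0.102 -0.02 0.42 1; 0 0 0 0.102 -0.02 0.42 1; 0 0 0 0.102 -0.02 0.42 1"

```text
time: 20.32
eef_pos: [0.4603, 0.3421, 0.0355]
tcp_rot: [0.993, -0.117, 0.001, -0.0]
contact_force: [-0.0, -0.2, -0.3]
opening: 1.003
finger_force: 0.0
```

```bash
python3 -c "
from h import *
to(dockpt(-.060,.001,-.005),-13.5);print(ctrl.get_state()['opening'])"; python3 pf.py|tail -4
```

```text
pos [0.4603 0.3421 0.0355] yaw -13.47 shift [-0.0066  0.005   0.2027] turn z 0.0001 F [-0.  -0.2 -0.3] t 20.32
1.0028604303254807
  45  45  40  83 114  67]
-0.02 [131 122 121 121 118  92  41  22  20  21  22  21  21  23  26  30  44  81
  95  98  83  60  51  44  32  23  19  23  23  21  29  35  35  38  44  46
  47  45  41  74 110  58]
```

>>> send_rows --moves "0 0 0 -0.006 0.005 0.05 1; 0 0 0 -0.006 0.005 0.1 1; 0 0 0 -0.006 0.005 0.1 1"

```text
time: 20.75
eef_pos: [0.4568, 0.3406, 0.0132]
tcp_rot: [0.993, -0.117, -0.001, 0.001]
contact_force: [0.3, 0.3, -0.3]
opening: 1.0
finger_force: 0.0
```

>>> send_rows --moves "0 0 0 0 0 0.05 1; 0 0 0 0 0 0.1 1; 0 0 0 0 0 0.1 1"

```text
time: 21.12
eef_pos: [0.4569, 0.3406, -0.0069]
tcp_rot: [0.993, -0.117, -0.001, 0.001]
contact_force: [-0.8, -0.6, -0.4]
opening: 0.998
finger_force: 0.0
```

>>> send_rows --moves "0 0 0 0 0 0 -1; 0 0 0 0 0 0 -1; 0 0 0 0 0 0 -1; 0 0 0 0 0 0 -1; 0 0 0 0 0 0 -1; 0 0 0 0 0 0 -1; 0 0 0 0 0 0 -1" --newtons 40

```text
time: 22.0
eef_pos: [0.4587, 0.3415, -0.0047]
tcp_rot: [0.993, -0.117, 0.001, -0.001]
contact_force: [0.7, 1.5, 5.0]
opening: 0.603
finger_force: 44.7
```

>>> send_rows --moves "0 0 0 0 0 -0.02 -1; 0 0 0 0 0 -0.05 -1; 0 0 0 0 0 -0.1 -1; 0 0 0 0 0 -0.1 -1"

```text
time: 22.5
eef_pos: [0.4585, 0.3413, 0.0155]
tcp_rot: [0.993, -0.117, 0.001, -0.0]
contact_force: [0.0, -0.4, -2.6]
opening: 0.603
finger_force: 44.0
```

```bash
python3 -c "
from h import *
to([.455,.13,.2]);to([.46,-.06,.2]);to([.46,-.25,.2]);s=ctrl.get_state();print(s['wrist_torque'])"; python3 m.py|grep 0.058
```

```text
pos [0.4585 0.3413 0.0155] yaw -13.46 shift [ 0.2301  1.0307 -0.9232] turn z None F [ 0.  -0.4 -2.6] t 22.5
pos [0.4585 0.3413 0.0155] yaw -13.46 shift [ 0.4756  1.9488 -0.9239] turn z None F [ 0.  -0.4 -2.6] t 22.5
pos [0.4585 0.3413 0.0155] yaw -13.46 shift [ 0.6967  2.8727 -0.9246] turn z None F [ 0.  -0.4 -2.6] t 22.5
[ 0.01265059 -0.02766527  0.0292612 ]
[150 165   7   8  26] 0.058 [606.7 416.3] [605.4 415.9] [ 9.2 21. ] 60.2
[165 165   8  20  56] 0.058 [594.8 379.6] [592.8 380.1] [ 6.7 46.4] 75.4
[206 165  11  27  81] 0.058 [587.9 278.4] [586.3 278.6] [ 9.9 64.9] 75.7
[232 166   8  35  77] 0.058 [572.3 220.3] [576.  219.6] [ 7.4 81.3] 80.5
[182 185  22  18 253] 0.058 [548.5 320.7] [549.5 320.3] [43.8 32.7] 76.2
[172 209   6   8  25] 0.058 [505.5 359.5] [504.9 360.9] [10.1 16.6] 79.6
[181 210  30  55 496] 0.058 [420.4 300.6] [448.2 306.4] [ 60.9 124.7] 87.4
```

The pack is held: 2.6 N hanging, opening 0.60. I'll raise it and carry it over the vise at z ≈ 0.2.

>>> send_rows --moves "0 0 0 0 0 -0.2 -1; 0 0 0 0 0 -0.4 -1; 0 0 0 0 0 -0.6 -1; 0 0 0 0 0 -0.8 -1; 0 0 0 0.05 0.2 -0.9 -1; 0 0 0 0.11 0.45 -0.9 -1; 0 0 0 0.165 0.7 -0.9 -1; 0 0 0 0.22 0.95 -0.9 -1; 0 0 0 0.22 0.95 -0.9 -1"

```text
time: 23.68
eef_pos: [0.4561, 0.1433, 0.1942]
tcp_rot: [0.993, -0.12, -0.0, 0.0]
contact_force: [0.3, 0.1, -3.4]
opening: 0.603
finger_force: 44.1
```

>>> send_rows --moves "0 0 0 0.055 0.23 0 -1; 0 0 0 0.11 0.46 0 -1; 0 0 0 0.165 0.69 0 -1; 0 0 0 0.225 0.94 0 -1; 0 0 0 0.225 0.94 0 -1"

```text
time: 24.3
eef_pos: [0.4566, -0.0494, 0.1945]
tcp_rot: [0.993, -0.119, 0.0, 0.0]
contact_force: [0.4, 0.2, -2.4]
opening: 0.601
finger_force: 44.5
```

>>> send_rows --moves "0 0 -0.01 0.06 0.23 0 -1; 0 0 -0.02 0.12 0.46 0 -1; 0 0 -0.03 0.18 0.69 0 -1; 0 0 -0.0374 0.24 0.94 0 -1; 0 0 -0.0374 0.24 0.94 0 -1; 0 0 -0.0374 0.24 0.94 0 -1"

```text
time: 25.05
eef_pos: [0.4596, -0.2398, 0.1939]
tcp_rot: [1.0, 0.0, -0.0, -0.001]
contact_force: [-0.2, 0.2, -3.0]
opening: 0.602
finger_force: 44.6
```

```bash
python3 -c "
from h import *
to([.513,-.299,.19],0);to([.513,-.299,.05],0);print(ctrl.get_state()['opening'])
c=ctrl.read_camera('top');g=c['image'].mean(2);m=(g>150).astype(np.uint8)
for u,v in((427,243),(480,243),(427,180),(480,180)):print(onplane(c,u,v,.026).round(3))
"
```

```text
pos [ 0.4596 -0.2398  0.1939] yaw 0.03 shift [0.267  0.2961 0.019 ] turn z 0.0001 F [-0.2  0.2 -3. ] t 25.05
pos [ 0.4596 -0.2398  0.1939] yaw 0.03 shift [0.2676 0.2973 0.719 ] turn z 0.0001 F [-0.2  0.2 -3. ] t 25.05
0.6021454024560653
[ 0.448 -0.234  0.026]
[ 0.451 -0.362  0.026]
[ 0.601 -0.235  0.026]
[ 0.604 -0.365  0.026]
```

>>> send_rows --moves "0 0 0 0.14 0.15 0 -1; 0 0 0 0.267 0.296 0 -1; 0 0 0 0.267 0.296 0.2 -1; 0 0 0 0.267 0.296 0.4 -1; 0 0 0 0.267 0.296 0.55 -1; 0 0 0 0.267 0.296 0.67 -1; 0 0 0 0.267 0.296 0.67 -1; 0 0 0 0.267 0.296 0.67 -1"

```text
time: 26.1
eef_pos: [0.5138, -0.3, 0.0617]
tcp_rot: [1.0, 0.001, 0.001, 0.001]
contact_force: [0.1, -0.4, -1.9]
opening: 0.602
finger_force: 44.5
```

```bash
python3 -c "
from h import *
to([.513,-.299,0],0)
c=ctrl.read_camera('top');g=c['image'].mean(2).astype(int)
print('row along y at x=.47 & .555 z=.04');
for x in(.46,.48,.54,.558): print(x,[int(g[int(round(b)),int(round(a))]) for a,b in (proj(c,[x,y,.04]) for y in np.arange(-.225,-.375,-.005))])
"
```

```text
pos [ 0.5138 -0.3     0.0617] yaw 0.08 shift [-0.0045 -0.0052  0.3087] turn z 0.0002 F [ 0.1 -0.4 -1.9] t 26.1
row along y at x=.47 & .555 z=.04
0.46 [149, 89, 89, 167, 162, 136, 220, 225, 226, 226, 223, 224, 223, 223, 223, 221, 223, 220, 222, 223, 220, 180, 136, 91, 32, 31, 34, 34, 30, 37]
0.48 [206, 81, 107, 156, 130, 131, 131, 131, 130, 130, 129, 129, 122, 24, 26, 16, 17, 21, 33, 33, 32, 30, 40, 60, 70, 66, 39, 57, 79, 74]
0.54 [164, 92, 91, 157, 167, 168, 168, 157, 131, 129, 127, 112, 61, 24, 19, 15, 21, 24, 24, 30, 25, 21, 19, 21, 31, 33, 30, 31, 31, 29]
0.558 [165, 110, 87, 130, 166, 167, 167, 167, 168, 166, 166, 165, 154, 12, 14, 16, 20, 23, 30, 31, 27, 30, 41, 42, 18, 29, 31, 32, 34, 31]
```

>>> send_rows --moves "0 0 0 0 0 0.05 -1; 0 0 0 0 0 0.1 -1; 0 0 0 0 0 0.15 -1; 0 0 0 0 0 0.2 -1; 0 0 0 0 0 0.25 -1; 0 0 0 0 0 0.29 -1; 0 0 0 0 0 0.31 -1; 0 0 0 0 0 0.31 -1"

```text
time: 27.15
eef_pos: [0.5127, -0.3004, -0.0017]
tcp_rot: [1.0, 0.0, -0.0, -0.0]
contact_force: [-0.3, -0.4, -3.3]
opening: 0.606
finger_force: 44.6
```

>>> send_rows --moves "0 0 0 0 0 0.007 -1; 0 0 0 0 0 0.014 -1; 0 0 0 0 0 0.02 -1; 0 0 0 0 0 0.02 -1"

```text
time: 27.65
eef_pos: [0.5127, -0.3004, -0.0055]
tcp_rot: [1.0, 0.0, -0.0, -0.0]
contact_force: [0.5, 0.1, -3.1]
opening: 0.599
finger_force: 44.6
```

>>> send_rows --moves "0 0 0 0 0 0.005 -1; 0 0 0 0 0 0.01 -1; 0 0 0 0 0 0.01 -1"

```text
time: 28.02
eef_pos: [0.5128, -0.3005, -0.0075]
tcp_rot: [1.0, 0.0, -0.0, -0.0]
contact_force: [0.1, -0.4, -3.3]
opening: 0.606
finger_force: 44.7
```

>>> send_rows --moves "0 0 0 0 0 0.003 -1; 0 0 0 0 0 0.006 -1; 0 0 0 0 0 0.006 -1"

```text
time: 28.4
eef_pos: [0.5128, -0.3005, -0.0077]
tcp_rot: [1.0, 0.0, -0.0, -0.0]
contact_force: [-3.8, 1.7, 5.3]
opening: 0.603
finger_force: 45.6
```

The pack touched the tray floor exactly at the predicted height. I'll open partway and lift off.

>>> send_rows --moves "0 0 0 0 0 0 0.5; 0 0 0 0 0 0 0.5; 0 0 0 0 0 0 0.5; 0 0 0 0 0 0 0.5; 0 0 0 0 0 -0.05 0.5; 0 0 0 0 0 -0.1 0.5; 0 0 0 0 0 -0.2 0.5; 0 0 0 0 0 -0.4 0.5; 0 0 0 0 0 -0.65 0.5; 0 0 0 -0.2 0 -0.8 0.5; 0 0 0 -0.2 0 -0.8 0.5"

```text
time: 29.78
eef_pos: [0.4732, -0.3019, 0.1563]
tcp_rot: [1.0, -0.001, 0.003, 0.003]
contact_force: [0.8, 0.3, -0.8]
opening: 0.748
finger_force: 0.0
```

Run:
```python
from h import *
c=ctrl.read_camera("top");s=ctrl.read_camera("side")
print(ctrl.get_state()["contact_force"],ctrl.get_state()["eef_pos"],ctrl.get_state()["time"])
for cam,n,z in((c,"top",.037),(s,"side",.037)):
    g=cam["image"].mean(2)
    for x in(.49,.513,.54): print(n,x,[int(g[int(round(b)),int(round(a))]) for a,b in (proj(cam,[x,y,z]) for y in np.arange(-.24,-.36,-.005))])
    for y in(-.29,-.31): print(n,"y",y,[int(g[int(round(b)),int(round(a))]) for a,b in (proj(cam,[x,y,z]) for x in np.arange(.44,.6,.005))])
```

```text
[-0.22805846  0.6969966  -0.82527668] [ 0.47300353 -0.30064399  0.15247697] 29.875
top 0.49 [140, 166, 167, 166, 158, 79, 31, 12, 20, 23, 67, 90, 89, 89, 65, 21, 15, 19, 22, 31, 34, 31, 23, 21]
top 0.513 [157, 167, 169, 168, 166, 85, 10, 13, 30, 32, 32, 159, 165, 162, 56, 47, 44, 122, 239, 241, 239, 234, 136, 77]
top 0.54 [223, 243, 244, 243, 182, 68, 10, 21, 52, 48, 48, 130, 130, 144, 114, 58, 43, 132, 238, 239, 239, 232, 115, 77]
top y -0.29 [209, 210, 153, 216, 219, 81, 19, 23, 48, 61, 67, 73, 51, 51, 33, 47, 49, 50, 49, 52, 48, 48, 51, 51, 51, 140, 242, 241, 241, 240, 241, 222]
top y -0.31 [211, 212, 189, 204, 221, 135, 20, 19, 47, 63, 65, 90, 95, 121, 95, 56, 59, 56, 59, 154, 114, 49, 46, 47, 48, 143, 238, 239, 239, 238, 239, 199]
side 0.49 [242, 168, 154, 156, 173, 150, 97, 85, 84, 84, 85, 84, 101, 80, 80, 79, 16, 18, 22, 18, 60, 78, 78, 74]
side 0.513 [154, 153, 154, 155, 152, 149, 145, 143, 70, 19, 17, 126, 157, 155, 97, 30, 31, 32, 29, 17, 15, 18, 19, 17]
side 0.54 [245, 245, 244, 158, 148, 149, 142, 143, 55, 156, 158, 157, 158, 162, 95, 57, 30, 30, 27, 19, 17, 21, 15, 17]
side y -0.29 [105, 105, 105, 108, 107, 63, 13, 11, 51, 72, 85, 81, 83, 87, 156, 27, 29, 31, 27, 107, 158, 30, 27, 31, 30, 133, 242, 242, 203, 216, 241, 103]
side y -0.31 [129, 106, 108, 120, 112, 63, 25, 13, 66, 78, 80, 79, 90, 91, 31, 77, 71, 39, 30, 74, 95, 30, 31, 29, 28, 135, 244, 243, 243, 243, 227, 97]
```

```bash
python3 -c "
from plant import ctrl
print(ctrl.sign_off())"
```

```text
the job is handed in; nothing more can be done
None
```

The pack was drawn clear of the dock with its button held, and it now lies flat and button up in the tray, released; the job is handed in, but no verdict came back and I didn't re-check the padlock or hex keys afterwards.

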